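Roll the tin home in the can rack with the bench scraper

TASK

Take the bench scraper out of its stand and use its blade to roll the lying tin gently along the can rack, over the little sprung catch and up against the end stop. Press it there for about a second, firmly enough to feel it bear on the stop (about 6 N; never push the tin with more than 14 N), without touching the tin with the fingers or lifting it out of the rack. Then hang the scraper back in its stand, leaving the tin berthed behind the catch and everything else where it stands.

Things in the scene. Friction and masses are not known exactly. Their poses are not given: they have to be found in the camera images.
- can_rack: Fixed aluminium can rack: a level straight track 295 mm long, 93 mm wide. Origin on the worktop under its middle line; x runs along the track from the open end (-140 mm, 5 mm high lip) to the end stop, z up. Track floor is 8 mm above the worktop; inner width 81 mm between two side rails whose tops are 32 mm above the worktop.
- end_stop: End stop: fixed bracket, 93 mm wide, 45 mm high above the track floor, with a rigid plate on two screws before it that meets the tin. Origin at the foot of the bracket's front: rack x = 150 mm, y = 0, 8 mm above the worktop; axes as the rack. The plate's face is set anywhere from rack x = 118 to 132 mm, not reported (find it by feel): a tin against it has its axis at rack x = 89 to 103 mm.
- catch (a joint): Sprung steel flap in the track floor, 52 mm wide, hinged at rack x = 35 mm and rising to a tip 8 mm above the floor at rack x = 67 mm. 0 = up, 0.24 rad = pressed flush with the floor. A light push (about 1 to 3 N) rolls the tin over it; it springs up behind the tin and then stops it rolling back.
- tin: Food tin, 57 mm diameter, 72 mm long, about 0.18 kg, lying across the track and free to roll. Origin at the centre of one end; its z is the tin's axis.
- tin_center (a point): Centre of the tin, on its axis; 29 mm above the track floor when lying (37 mm above the worktop).
- scraper: Bench scraper, loose, 0.15 kg: upright steel blade 4 mm thick (x), 60 mm wide (y), 55 mm free height, below a flat-sided dark wooden handle 24 mm thick (x), 84 mm long (y), 36 mm high (z 55 to 91 mm). Origin at the middle of the blade's lower edge, z up. The blade fits between the rack's rails.
- scraper_grip (a point): Middle of the scraper's handle, 76 mm above the blade's lower edge: grip it here across its 24 mm thickness (scraper x).
- scraper_stand: Fixed wooden stand. Origin under its centre on the worktop; two walls along its y leave a slot 12 mm (x) by 72 mm (y), open at the top, 66 mm above the worktop; 28 mm over both walls (x), 90 mm (y). The scraper hangs with its blade in the slot, handle resting on the walls: blade edge 11 mm above the worktop, either way round. A tall wire dish rack stands behind it (x over 0.58 m): keep clear.
- egg_timer: Bystander: egg timer, 63 mm, 60 mm high. Origin under its centre.
- spice_jar: Bystander: spice jar with a mustard lid, 43 mm diameter, 102 mm high. Origin under its centre.
- spare_jar: Bystander: spice jar with a red lid, 45 mm diameter, 106 mm high. Origin under its centre.
- tumbler: Bystander: glass tumbler, 82 mm diameter, 93 mm high. Origin under its centre.
- teaspoon: Bystander: teaspoon, 130 mm long, lying flat. Origin under its centre.
- tape_roll: Bystander: roll of brown tape, 92 mm diameter, 48 mm high. Origin under its centre.
- car_fob: Bystander: black car key fob, 74 by 36 mm, 14 mm thick, lying flat. Origin under its centre.

How it is judged:
By the outcome, as a careful person would: the job done as asked, in the order asked, and still so for the second after the job is handed in, with the robot touching nothing.
It also fails if it takes over 72 s, if anything falls off the work surface, if the arm or the gripper's body presses on something with over 40 N, if the wrist force passes 120 N, or if a joint passes its speed limit or range.

ROBOT

A 6-joint arm with a two-finger parallel gripper is mounted at the origin on a cart in front of the work surface, level with it; the furniture and walls round the work are solid. World frame = base frame: x ahead of the robot, y to its left, z up, the work surface at z = 0. Lengths are in m, angles in degrees, forces in N, time in s.
With the tool pointing down it reaches from about 0.3 to 0.75 m from the base axis. Payload 8.5 kg.
Tool frame: the origin (TCP) lies midway between the tips of the shut fingers; the grasp point (between the pads) lies 19 mm behind it (env.tcp_to_grasp is the z of the grasp point in the tool frame, in m); z points along the fingers, y is the line along which they close (so a half turn about z gives the same grasp; the last joint's range is limited). The gripper opens to 85 mm and grips with 20 to 120 N. Pads are 22 mm wide; open, the fingers measure 114 mm over their backs; the gripper's body (76 mm by 85 mm) begins 54 mm behind the grasp point. The pads swing forward as they close: fully open they stand 13 mm farther back than shut.
Start: joints at [-83.784, 21.807, 74.336, -0, 83.858, -12.336], TCP at [0.175, -0.521, 0.231] pointing down, gripper open.
Joint ranges: [-178.18, 178.18], [-50.72, 133.34], [12.68, 142.11], [-81.47, 261.47], [9.98, 163.14], [-165.26, 165.26]. Speed limits (degrees/s): [136.94, 136.94, 180, 180, 180, 180].

INTERFACE

Orientations are given as a 3x3 rotation matrix whose columns are the frame's x, y, z axes.
In Python, from rig import env, imaging, job, models gives the robot as it stands. The module is installed in compiled form; this text tells all that it offers.
- The arm moves only by the tool jog_arm, never from a script. Its argument "plan" is text: rows parted by semicolons, each of 7 numbers parted by spaces: the turn, a rotation vector about the tool's x, y, z in degrees, then the shift along the tool's x, y, z in cm, then the closure in counts, from 0 (fully open) to 255 (shut). In form: rx ry rz x y z claw; .... A call has 1 to 10 rows; each row shifts and turns the commanded pose from where the row before left it, along the tool's axes as they then stand; what a row does not reach is not made up. A row lasts 1/12 s, in which the tool goes at most 41.7 mm and 7.16 degrees, less where a joint would pass 70% of its speed; a pose out of reach is approached as far as the arm can. A call with a gripper value outside its range is refused whole. The fingers move at their own pace and stop on an object; "grip_force" is the grip in N (left out, the last holds). Time passes only in rows, so rows that do not move let the fingers close. It gives the time, the measured TCP pose, the force, the opening and the grip force at its end, in the units of the state.
- env.observe(): the state, without advancing time (a new reading comes with each control period).
- imaging.get_image(name): name is "scene" or "top" or "wrist"; returns a dict with "pixels" (480x640x3 uint8, red, green, blue), "depth" (480x640 float32, m along the optical axis (not along the pixel's ray), 0 where there is no reading), "fov_y" (degrees; the focal length in pixels is half the picture's height over the tangent of half this angle, whatever the lens; pixels are square), "cx", "cy" (the principal point, pixels), "world_from_camera" (4x4, takes a point from camera to world coordinates). Camera axes: x right, y down, z forward; pixel columns grow to the right and rows downward; lengths in m; the calibration is good to about 2 mm. A picture is of the moment at which its call begins.
- job.close_job(): hands the job in; it is judged then, once.
Trained networks look in the newest picture that a camera, given by its name, has taken for a name from the list of things; names that differ only in an ending like _2 or _b are one class to them, and where a whole thing is asked for, a point or a joint stands for the part that bears it (a point fixed in the world has none). Each returns a list of dicts, best first, with "confidence" (0 to 1); they miss things now and then, are a little off and sometimes report something else, mostly with a low value. They report only what shows in the picture. A call takes as long as a camera call.
- models.outline_of(camera, query): "region" (480x640 bool, what is visible of it) and "bbox" ([centre column, centre row, width, height] in pixels, round what is visible of it).
- models.tip_of(camera, query): "at" ([column, row] in pixels: a listed point, or the origin of a listed thing).
The state is a dict: "time_s": time; "q": joint angles; "qvel": joint speeds; "joint_efforts": joint torques, N m; "position": TCP position; "tool_rot": TCP orientation; "ft_force": force on the tool from outside, world axes, zero at the start; "wrist_torque": the same for the moment, N m; "grip_width": finger opening in m; "gripper_force": force on a finger pad.
Only numpy, scipy, OpenCV 4.12 (cv2) and the standard library are available. Lean on these libraries where they do the work, as an engineer would, in place of code of your own. Each camera call takes 0.05 s, during which the arm holds its last target. There are 200 camera calls.

## Working session

There is one attempt and no reset: what is moved stays moved. The work goes in short steps, Python scripts to look and compute and a tool call to move; the robot and the scene stay as the last step left them, time stands still between calls to the robot, and variables do not carry over. Pictures are saved under pics/ and viewed, at most 10 in all, crops included, and the job is handed in when it is done.

Besides the shell and the picture viewer there is one more tool, called after "Call:" by a JSON object that holds its "fn" and its "kwargs", one argument or row to a line. jog_arm: Moves the arm, as the interface text tells. Its arguments: {"type":"object","properties":{"plan":{"type":"string"},"grip_force":{"type":"number"}},"required":["plan"]}

```bash
mkdir -p pics
cat > h.py <<'E'
import numpy as np, cv2
from rig import env, imaging, job, models
def cam(n):
    im=imaging.get_image(n); im['f']=240/np.tan(np.radians(im['fov_y'])/2); return im
def cloud(im):
    d=im['depth']; v,u=np.mgrid[:480,:640]
    P=np.stack([(u-im['cx'])/im['f']*d,(v-im['cy'])/im['f']*d,d],-1)
    T=im['world_from_camera']; W=P@T[:3,:3].T+T[:3,3]; W[d<=0]=np.nan; return W
def ray(im,px,z):
    T=im['world_from_camera']; r=T[:3,:3]@np.array([(px[0]-im['cx'])/im['f'],(px[1]-im['cy'])/im['f'],1]); o=T[:3,3]
    return o+r*(z-o[2])/r[2]
def save(im,n): cv2.imwrite('pics/'+n+'.png',im['pixels'][:,:,::-1])
E
python3 - <<'E'
from h import *
s=env.observe(); print({k:np.round(v,3).tolist() for k,v in s.items()}, env.tcp_to_grasp)
for n in ['top','scene']:
    im=cam(n); save(im,n+'0'); W=cloud(im)
    print(n,np.round(im['world_from_camera'],3).tolist(),im['f'])
    for q in ['can_rack','end_stop','catch','tin','scraper','scraper_stand','egg_timer','spice_jar','spare_jar','tumbler','teaspoon','tape_roll','car_fob']:
        for o in models.outline_of(n,q)[:2]:
            if o['confidence']<.3: continue
            p=W[o['region']]; p=p[~np.isnan(p[:,0])]
            if len(p)==0: continue
            print(q,round(o['confidence'],2),np.round(o['bbox']),'lo',np.round(np.percentile(p,3,0),3),'hi',np.round(np.percentile(p,97,0),3))
    for q in ['tin_center','scraper_grip','scraper_stand','end_stop','can_rack']:
        z={'tin_center':.037,'scraper_grip':.087,'end_stop':.008}.get(q,0)
        for o in models.tip_of(n,q)[:1]: print('tip',q,round(o['confidence'],2),np.round(o['at']),np.round(ray(im,o['at'],z),3))
E
```

```text
{'time_s': 0.0, 'q': [-83.785, 21.842, 74.386, 0.0, 83.858, -12.336], 'qvel': [-0.084, 0.082, 0.073, 0.051, -0.101, -0.085], 'joint_efforts': [0.0, -44.846, -23.127, -0.0, 0.005, 0.0], 'position': [0.175, -0.521, 0.231], 'tool_rot': [[0.948, 0.318, -0.0], [0.318, -0.948, 0.001], [0.0, -0.001, -1.0]], 'ft_force': [0.067, -0.282, -0.07], 'wrist_torque': [0.017, -0.017, 0.026], 'gripper_force': 0.0, 'grip_width': 0.086} -0.0187
top [[0.201, -0.773, 0.602, -0.463], [-0.98, -0.164, 0.115, -0.149], [0.01, -0.613, -0.79, 1.461], [0.0, 0.0, 0.0, 1.0]] 518.8856221484374
catch 0.31 [366. 221.  18.  18.] lo [ 0.697 -0.086  0.008] hi [ 0.746 -0.037  0.064]
scraper 0.57 [259. 261.  14.  25.] lo [0.411 0.233 0.076] hi [0.487 0.258 0.108]
scraper_stand 0.53 [260. 272.  19.  30.] lo [0.409 0.228 0.003] hi [0.49  0.263 0.067]
scraper_stand 0.36 [258. 260.  14.  27.] lo [0.412 0.233 0.072] hi [0.493 0.259 0.108]
egg_timer 0.63 [364. 223.  18.  15.] lo [ 0.697 -0.086  0.01 ] hi [ 0.745 -0.038  0.064]
tumbler 0.69 [208. 255.  23.  37.] lo [0.425 0.384 0.012] hi [0.503 0.46  0.093]
teaspoon 0.5 [433. 310
[... 1419 characters left out ...]
8  0.104]
spare_jar 0.97 [438. 176.  13.  32.] lo [ 0.438 -0.476  0.011] hi [ 0.475 -0.441  0.109]
tumbler 0.79 [259. 370.  42.  51.] lo [0.424 0.385 0.011] hi [0.5   0.461 0.093]
teaspoon 0.49 [427. 218.  17.  20.] lo [ 0.416 -0.383 -0.   ] hi [ 0.437 -0.275  0.01 ]
tape_roll 0.96 [229. 419.  40.  51.] lo [0.41  0.501 0.003] hi [0.493 0.585 0.05 ]
car_fob 0.66 [352. 290.  28.  19.] lo [0.409 0.047 0.004] hi [0.474 0.081 0.018]
tip tin_center 0.96 [348. 227.] [ 0.572 -0.113  0.037]
tip scraper_grip 0.75 [312. 309.] [0.452 0.242 0.087]
tip scraper_stand 0.65 [309. 337.] [0.45  0.258 0.   ]
tip end_stop 0.6 [378. 203.] [ 0.578 -0.298  0.008]
tip can_rack 0.64 [358. 230.] [ 0.562 -0.155  0.   ]
```

Run:
```python
from h import *
a=cv2.imread('pics/top0.png')[190:350,150:470]; b=cv2.imread('pics/scene0.png')[160:400,220:460]
cv2.imwrite('pics/a.png',cv2.resize(a,None,fx=2.5,fy=2.5,interpolation=cv2.INTER_CUBIC)); cv2.imwrite('pics/b.png',cv2.resize(b,(600,600),interpolation=cv2.INTER_CUBIC))
im=cam('scene'); W=cloud(im); im2=cam('top'); W2=cloud(im2)
P=np.vstack([W.reshape(-1,3),W2.reshape(-1,3)]); P=P[~np.isnan(P[:,0])]
def box(lo,hi,nm,P=P):
    m=np.all((P>lo)&(P<hi),1); q=P[m][:,:2].astype(np.float32)
    (c,s,an)=cv2.minAreaRect(q); print(nm,len(q),np.round(c,4),np.round(s,4),round(an,2))
    return P[m]
for nm,PP in (('s',W.reshape(-1,3)),('t',W2.reshape(-1,3))):
    PP=PP[~np.isnan(PP[:,0])]
    box([.38,.2,.085],[.52,.29,.12],nm+'handle',PP)
    r=box([.49,-.34,.024],[.65,.03,.04],nm+'rails',PP); print(np.histogram(r[:,1],12))
    t=box([.50,-.17,.045],[.63,-.06,.08],nm+'tin',PP)
    box([.50,-.36,.047],[.65,-.25,.07],nm+'bracket',PP)
```

```text
shandle 412 [0.4516 0.2492] [0.0269 0.0851] 86.8
srails 566 [ 0.5694 -0.1659] [0.0977 0.3044] 8.07
(array([ 36, 127,  32,  34,  35,  30,  27,  32, 101,  43,  37,  32]), array([-0.32291664, -0.29677552, -0.2706344 , -0.24449328, -0.21835215,
       -0.19221103, -0.16606991, -0.13992878, -0.11378766, -0.08764654,
       -0.06150542, -0.03536429, -0.00922317]))
stin 357 [ 0.5647 -0.1182] [0.0732 0.0599] 7.27
sbracket 151 [ 0.5878 -0.2962] [0.0914 0.04  ] 5.19
thandle 201 [0.453  0.2473] [0.0261 0.0845] 86.98
trails 14 [ 0.5966 -0.0232] [0.0237 0.0102] 87.09
(array([1, 1, 1, 3, 0, 1, 1, 1, 2, 0, 2, 1]), array([-0.03508213, -0.03309611, -0.03111009, -0.02912407, -0.02713805,
       -0.02515203, -0.02316601, -0.02118   , -0.01919398, -0.01720796,
       -0.01522194, -0.01323592, -0.0112499 ]))
ttin 0 [0. 0.] [0. 0.] 0.0
tbracket 2 [ 0.6373 -0.304 ] [0.0041 0.    ] 121.16
```

View pics/b.png

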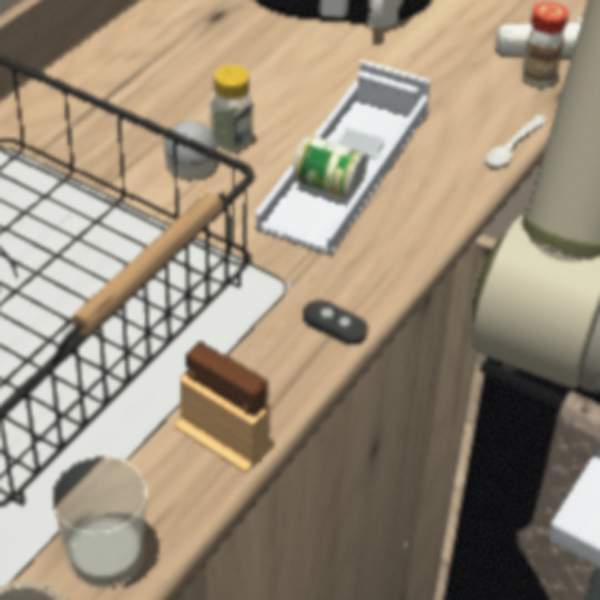

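View pics/a.png

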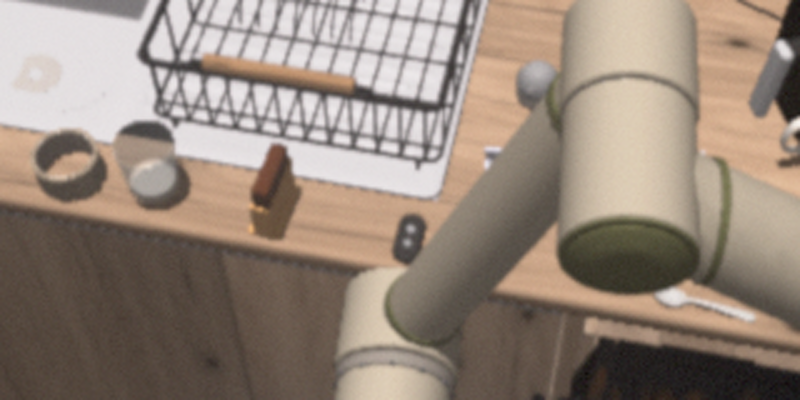

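The scene view shows the rack running away from the dish rack, with the tin at about (330,165) before the catch at (362,140) and the end stop at (395,85). The scraper hangs upright in its stand at (225,380). The top view agrees on the stand, at (270,190), but the arm hides the rack. I'm moving over the stand now.

Call:
{"fn": "jog_arm", "kwargs": {
  "plan": "0 0 7 0 0 0 0;0 0 7 0 0 0 0;0 0 7 0 0 0 0;0 0 0.7 0 0 0 0;0 0 0 0.97 -3.26 0 0;0 0 0 0.97 -3.26 0 0;0 0 0 0.97 -3.26 0 0;0 0 0 0.97 -3.26 0 0;0 0 0 0.97 -3.26 0 0;0 0 0 0.97 -3.26 0 0",
  "grip_force": 90
}}

```text
time_s: 2.83
position: [0.2441, -0.3277, 0.2314]
tool_rot: [[0.999, -0.052, 0.0], [-0.052, -0.999, -0.0], [0.0, 0.0, -1.0]]
ft_force: [0.6, -0.1, 0.3]
grip_width: 0.0853
gripper_force: 0.0
```

Call:
{"fn": "jog_arm", "kwargs": {
  "plan": "0 0 0 0.97 -3.26 0 0;0 0 0 0.97 -3.26 0 0;0 0 0 0.97 -3.26 0 0;0 0 0 0.97 -3.26 0 0;0 0 0 0.97 -3.26 0 0;0 0 0 0.97 -3.26 0 0;0 0 0 0.97 -3.26 0 0;0 0 0 0.97 -3.26 0 0;0 0 0 0.97 -3.26 0 0;0 0 0 0.97 -3.26 0 0"
}}

```text
time_s: 3.67
position: [0.3588, -0.0074, 0.2316]
tool_rot: [[0.999, -0.051, 0.001], [-0.051, -0.999, -0.0], [0.001, 0.0, -1.0]]
ft_force: [0.6, -1.0, 0.1]
grip_width: 0.0855
gripper_force: 0.0
```

Call:
{"fn": "jog_arm", "kwargs": {
  "plan": "0 0 0 0.97 -3.26 0 0;0 0 0 0.97 -3.26 0 0;0 0 0 0.97 -3.26 0 0;0 0 0 0.97 -3.26 0 0;0 0 0 0.97 -3.26 0 0;0 0 0 0.97 -3.26 0 0;0 0 0 0.97 -3.26 0 0;0 0 0 0.97 -3.26 0 0;0 0 0 0 0 0 0;0 0 0 0 0 0 0"
}}

```text
time_s: 4.5
position: [0.4504, 0.2481, 0.2308]
tool_rot: [[0.999, -0.05, -0.001], [-0.05, -0.999, -0.0], [-0.001, 0.0, -1.0]]
ft_force: [0.1, -1.1, -0.4]
grip_width: 0.0853
gripper_force: 0.0
```

Run:
```python
from h import *
im=cam('wrist'); save(im,'w1'); W=cloud(im); P=W.reshape(-1,3); P=P[~np.isnan(P[:,0])]
print(env.observe()['position'])
def box(P,lo,hi,nm):
    m=np.all((P>lo)&(P<hi),1); q=P[m]
    if len(q)<5: print(nm,len(q)); return
    (c,s,an)=cv2.minAreaRect(q[:,:2].astype(np.float32)); print(nm,len(q),np.round(c,4),np.round(s,4),round(an,2),'z',np.round(np.percentile(q[:,2],[5,50,95]),4))
box(P,[.38,.2,.09],[.52,.30,.12],'handle'); box(P,[.38,.2,.06],[.52,.30,.07],'stand')
for cn in ['top','scene']:
    im=cam(cn); W=cloud(im); save(im,cn+'1'); P=W.reshape(-1,3); P=P[~np.isnan(P[:,0])]
    box(P,[.48,-.34,.024],[.66,.03,.04],cn+'rails');box(P,[.50,-.17,.045],[.63,-.06,.08],cn+'tin');box(P,[.50,-.36,.047],[.66,-.25,.07],cn+'bracket')
    o=models.tip_of(cn,'tin_center'); print([(round(x['confidence'],2),np.round(ray(im,x['at'],.037),4)) for x in o[:1]])
```

```text
[0.45013928 0.24708688 0.23102054]
handle 4000 [0.455  0.2475] [0.0237 0.0832] 86.51 z [0.0994 0.1021 0.1033]
stand 637 [0.4563 0.2491] [0.0274 0.0895] 86.07 z [0.0647 0.0661 0.0675]
toprails 527 [ 0.5722 -0.1722] [0.1015 0.313 ] 7.77 z [0.0249 0.031  0.0381]
toptin 310 [ 0.5668 -0.121 ] [0.074  0.0545] 7.01 z [0.0472 0.0613 0.0695]
topbracket 96 [ 0.5905 -0.2973] [0.0931 0.0306] 5.57 z [0.0481 0.054  0.0593]
[(0.55, array([ 0.5827, -0.1281,  0.037 ]))]
scenerails 410 [ 0.5687 -0.165 ] [0.0955 0.3005] 7.72 z [0.025  0.0315 0.0383]
scenetin 352 [ 0.5627 -0.1156] [0.0774 0.0549] 14.15 z [0.0472 0.0604 0.0674]
scenebracket 20 [ 0.5527 -0.299 ] [0.0368 0.0166] 87.66 z [0.0479 0.0517 0.057 ]
[(0.71, array([ 0.5688, -0.1277,  0.037 ]))]
```

View pics/w1.png

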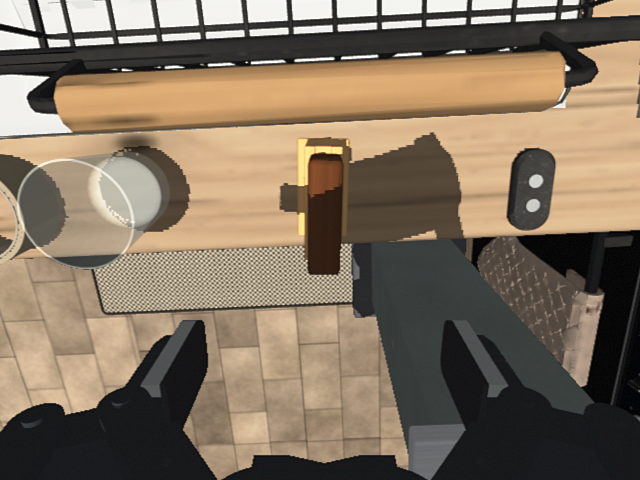

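The wrist view shows the handle from above at about (325,212), in its stand and midway between the fingers. The measured sizes match the listed ones (handle 24x83 mm, tops at 102 and 66 mm), so I'm descending to grip.

Call:
{"fn": "jog_arm", "kwargs": {
  "plan": "0 0 0.7 0.53 -0.12 0 0;0 0 0 0 0 3.2 0;0 0 0 0 0 3.2 0;0 0 0 0 0 3.2 0;0 0 0 0 0 2.5 0;0 0 0 0 0 1.5 0;0 0 0 0 0 1.2 0;0 0 0 0 0 0.8 0;0 0 0 0 0 0.5 0;0 0 0 0 0 0 0"
}}

```text
time_s: 5.58
position: [0.4558, 0.2477, 0.0699]
tool_rot: [[0.998, -0.068, -0.001], [-0.068, -0.998, -0.0], [-0.001, 0.0, -1.0]]
ft_force: [-0.5, 0.7, -0.6]
grip_width: 0.0855
gripper_force: 0.0
```

Call:
{"fn": "jog_arm", "kwargs": {
  "plan": "0 0 0 0 0 0 120;0 0 0 0 0 0 160;0 0 0 0 0 0 200;0 0 0 0 0 0 230;0 0 0 0 0 0 255;0 0 0 0 0 0 255;0 0 0 0 0 0 255;0 0 0 0 0 0 255;0 0 0 0 0 0 255;0 0 0 0 0 0 255"
}}

```text
time_s: 6.42
position: [0.456, 0.2481, 0.0709]
tool_rot: [[0.998, -0.067, 0.001], [-0.067, -0.998, 0.0], [0.001, -0.0, -1.0]]
ft_force: [-1.1, -1.2, 5.8]
grip_width: 0.0232
gripper_force: 88.7
```

Call:
{"fn": "jog_arm", "kwargs": {
  "plan": "0 0 0 0 0 -0.5 255;0 0 0 0 0 -1 255;0 0 0 0 0 -1.5 255;0 0 0 0 0 -2 255;0 0 0 0 0 -2.5 255;0 0 0 0 0 -2.5 255;0 0 0 0 0 -2.5 255;0 0 0 0 0 -2.5 255;0 0 -5.8 0 0 0 255;0 0 -5.8 0 0 0 255"
}}

```text
time_s: 7.25
position: [0.456, 0.248, 0.2218]
tool_rot: [[0.99, 0.139, 0.003], [0.139, -0.99, 0.001], [0.003, -0.0, -1.0]]
ft_force: [-0.7, 0.1, -2.2]
grip_width: 0.023
gripper_force: 88.1
```

Call:
{"fn": "jog_arm", "kwargs": {
  "plan": "0 0 0 0.26 1.5 0 255;0 0 0 0.52 3 0 255;0 0 0 0.57 3.2 0 255;0 0 0 0.57 3.2 0 255;0 0 0 0.57 3.2 0 255;0 0 0 0.57 3.2 0 255;0 0 0 0.57 3.2 0 255;0 0 0 0.57 3.2 0 255;0 0 0 0.57 3.2 0 255;0 0 0 0.47 2.5 0 255"
}}

```text
time_s: 8.08
position: [0.5475, -0.0386, 0.2202]
tool_rot: [[0.991, 0.134, -0.001], [0.134, -0.991, -0.0], [-0.001, -0.0, -1.0]]
ft_force: [-0.1, 0.4, -1.0]
grip_width: 0.023
gripper_force: 88.4
```

Call:
{"fn": "jog_arm", "kwargs": {
  "plan": "0 0 0 0.32 1.7 0 255;0 0 0 0 0 0 255;0 0 0 0 0 0 255"
}}

```text
time_s: 8.33
position: [0.5526, -0.0532, 0.2199]
tool_rot: [[0.991, 0.133, -0.001], [0.133, -0.991, 0.001], [-0.001, -0.001, -1.0]]
ft_force: [-0.4, 0.3, -0.8]
grip_width: 0.023
gripper_force: 88.5
```

Run:
```python
from h import *
s=env.observe(); print(s['time_s'],s['position'],np.round(s['tool_rot'],4).tolist(),s['ft_force'])
def box(P,lo,hi,nm):
    m=np.all((P>lo)&(P<hi),1); q=P[m]
    if len(q)<5: print(nm,len(q)); return
    (c,sz,an)=cv2.minAreaRect(q[:,:2].astype(np.float32)); print(nm,len(q),np.round(c,4),np.round(sz,4),round(an,2),'x',np.round(np.percentile(q[:,0],[2,98]),4),'y',np.round(np.percentile(q[:,1],[2,98]),4),'z',np.round(np.percentile(q[:,2],[5,50,95]),4))
for cn in ['wrist','top','scene']:
    im=cam(cn); save(im,cn+'2'); W=cloud(im); P=W.reshape(-1,3); P=P[~np.isnan(P[:,0])]
    box(P,[.48,-.34,.026],[.66,.03,.038],cn+'rails');box(P,[.50,-.18,.052],[.63,-.06,.075],cn+'tin');box(P,[.50,-.36,.045],[.66,-.25,.07],cn+'bracket')
    box(P,[.5,-.06,.05],[.68,.12,.2],cn+'obst')
    if cn=='wrist':
        for q in ['scraper']: 
            for o in models.outline_of(cn,q)[:1]:
                p=W[o['region']]; box(p[~np.isnan(p[:,0])],[0,-1,0],[1,1,1],q)
```

```text
8.3333 [ 0.55257687 -0.0531812   0.21993695] [[0.9911, 0.1334, -0.0012], [0.1334, -0.9911, 0.0006], [-0.0011, -0.0007, -1.0]] [-0.37317812  0.25599065 -0.84693774]
wristrails 6393 [ 0.5713 -0.1623] [0.0936 0.2945] 7.5 x [0.519  0.6317] y [-0.311  -0.0223] z [0.0282 0.0313 0.0358]
wristtin 5710 [ 0.5663 -0.1199] [0.0722 0.0498] 6.97 x [0.532  0.6011] y [-0.1432 -0.0958] z [0.0539 0.0627 0.0656]
wristbracket 1665 [ 0.5846 -0.2928] [0.087  0.0267] 11.71 x [0.5485 0.6243] y [-0.3124 -0.2777] z [0.0457 0.052  0.0541]
wristobst 9746 [0.5774 0.0441] [0.1335 0.1374] 46.08 x [0.5554 0.6658] y [0.0395 0.1152] z [0.0823 0.1496 0.1516]
scraper 16502 [ 0.5196 -0.0657] [0.0664 0.1479] 86.35 x [0.5197 0.5933] y [-0.0661 -0.0388] z [0.233  0.251  0.2521]
toprails 443 [ 0.5699 -0.1727] [0.103 0.313] 7.92 x [0.5075 0.6317] y [-0.3216 -0.0262] z [0.0267 0.0312 0.0372]
toptin 256 [ 0.5657 -0.1193] [0.0756 0.0502] 8.53 x [0.5324 0.6016] y [-0.1453 -0.0966] z [0.0535 0.0623 0.0698]
topbracket 102 [ 0.5878 -0.2978] [0.0918 0.0322] 7.71 x [0.5458 0.6323] y [-0.3154 -0.2793] z [0.0469 0.054  0.0585]
topobst 35 [0.5621 0.0373] [0.1815 0.1089] 35.47 x [0.521  0.6156] y [-0.0575  0.0997] z [0.054  0.0764 0.1818]
scenerails 459 [ 0.5696 -0.1674] [0.0971 0.3035] 7.46 x [0.506  0.6267] y [-0.313  -0.0206] z [0.0266 0.0315 0.0373]
scenetin 282 [ 0.5627 -0.1158] [0.0748 0.0501] 10.28 x [0.5278 0.5974] y [-0.1394 -0.0924] z [0.0543 0.062  0.0673]
scenebracket 184 [ 0.5862 -0.2966] [0.093 0.042] 9.37 x [0.5465 0.6295] y [-0.3156 -0.2764] z [0.0457 0.0509 0.0556]
sceneobst 658 [0.6028 0.0164] [0.1807 0.1388] 78.42 x [0.5206 0.6697] y [-0.0557  0.1018] z [0.0646 0.1504 0.1947]
```

View pics/wrist2.png

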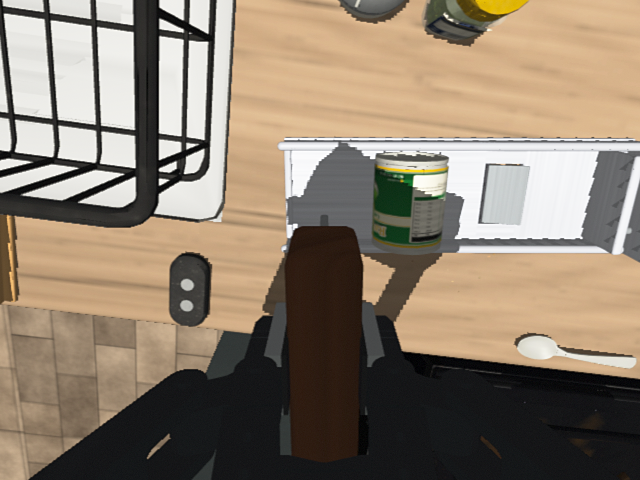

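The wrist view shows the scraper gripped at (325,340), the tin at (410,200) between the rails and the catch at (505,193). The rack fit (93.6 x 294.5 mm, yaw −82.5°) puts the tin's axis at rack x = −35 mm. I'm lowering the blade behind the tin, with its edge about 26 mm above the worktop.

Call:
{"fn": "jog_arm", "kwargs": {
  "plan": "0 0 0.2 0.43 0.51 0 255;0 0 0 0 0 1.5 255;0 0 0 0 0 2.5 255;0 0 0 0 0 2.5 255;0 0 0 0 0 2.5 255;0 0 0 0 0 2 255;0 0 0 0 0 1.4 255;0 0 0 0 0 1 255;0 0 0 0 0 0 255;0 0 0 0 0 0 255"
}}

```text
time_s: 9.37
position: [0.5581, -0.0571, 0.0866]
tool_rot: [[0.991, 0.132, 0.0], [0.132, -0.991, -0.0], [0.0, 0.0, -1.0]]
ft_force: [0.7, 0.3, -1.1]
grip_width: 0.0228
gripper_force: 88.4
```

Run:
```python
from h import *
s=env.observe(); print(s['time_s'],s['position'],s['ft_force'])
im=cam('wrist'); a=im['pixels'][:,:,::-1]; im2=cam('scene'); b=cv2.resize(im2['pixels'][170:290,300:420,::-1],(480,480),interpolation=cv2.INTER_CUBIC)
cv2.imwrite('pics/w3.png',cv2.resize(np.hstack([a,b]),(800,343)))
W=cloud(im); P=W.reshape(-1,3); P=P[~np.isnan(P[:,0])]
q=P[np.all((P>[.5,-.18,.052])&(P<[.63,-.03,.067]),1)]; print(len(q),cv2.minAreaRect(q[:,:2].astype(np.float32)))
```

```text
9.3667 [ 0.55807969 -0.05714148  0.0865842 ] [ 0.69952754  0.32646412 -1.09374892]
14583 ((0.5660431385040283, -0.12004615366458893), (0.0728091448545456, 0.04968085512518883), 7.595149517059326)
```

View pics/w3.png

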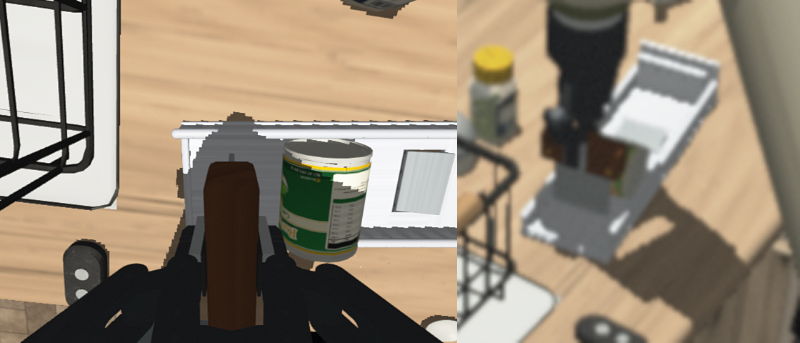

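The blade hangs upright between the rails at about (230,260) on the left, just behind the tin at (325,200). I'm starting the slow push.

Call:
{"fn": "jog_arm", "kwargs": {
  "plan": "0 0 0 0 0.3 0 255;0 0 0 0 0.4 0 255;0 0 0 0 0.4 0 255;0 0 0 0 0.4 0 255;0 0 0 0 0.4 0 255;0 0 0 0 0.3 0 255;0 0 0 0 0.25 0 255;0 0 0 0 0.2 0 255;0 0 0 0 0.2 0 255;0 0 0 0 0.2 0 255"
}}

```text
time_s: 10.3
position: [0.5618, -0.0875, 0.0863]
tool_rot: [[0.991, 0.132, -0.0], [0.132, -0.991, 0.0], [-0.0, -0.0, -1.0]]
ft_force: [-0.1, -0.2, -1.2]
grip_width: 0.023
gripper_force: 88.4
```

Call:
{"fn": "jog_arm", "kwargs": {
  "plan": "0 0 0 0 0.2 0 255;0 0 0 0 0.2 0 255;0 0 0 0 0.2 0 255;0 0 0 0 0.2 0 255;0 0 0 0 0.2 0 255;0 0 0 0 0.2 0 255;0 0 0 0 0.2 0 255;0 0 0 0 0.2 0 255;0 0 0 0 0.2 0 255;0 0 0 0 0.2 0 255"
}}

```text
time_s: 11.13
position: [0.5644, -0.1075, 0.0863]
tool_rot: [[0.991, 0.131, -0.0], [0.131, -0.991, 0.0], [-0.0, -0.0, -1.0]]
ft_force: [-0.7, -0.3, -1.7]
grip_width: 0.0229
gripper_force: 88.4
```

Call:
{"fn": "jog_arm", "kwargs": {
  "plan": "0 0 0 0 0.2 0 255;0 0 0 0 0.2 0 255;0 0 0 0 0.2 0 255;0 0 0 0 0.2 0 255;0 0 0 0 0.2 0 255;0 0 0 0 0.2 0 255;0 0 0 0 0.2 0 255;0 0 0 0 0.2 0 255;0 0 0 0 0.2 0 255;0 0 0 0 0.2 0 255"
}}

```text
time_s: 11.97
position: [0.567, -0.1273, 0.0863]
tool_rot: [[0.991, 0.131, 0.0], [0.131, -0.991, 0.0], [0.0, -0.0, -1.0]]
ft_force: [-0.1, 0.5, -1.7]
grip_width: 0.023
gripper_force: 88.4
```

```bash
cat >> h.py <<'E'
O=np.array([.5703,-.1549]); XR=np.array([.1305,-.9914]); YR=np.array([.9914,.1305])
def st():
    s=env.observe(); d=s['position'][:2]-O
    print('t',s['time_s'],'tcp rack x,y mm',np.round([d@XR*1e3,d@YR*1e3],1),'z',s['position'][2].round(4),'F along',round(float(s['ft_force'][:2]@XR),2),np.round(s['ft_force'],1))
def tin(n='wrist'):
    im=cam(n); P=cloud(im).reshape(-1,3); P=P[~np.isnan(P[:,0])]; d=P[:,:2]-O; x=d@XR; y=d@YR
    m=(P[:,2]>.052)&(P[:,2]<.075)&(abs(y)<.034)&(x>-.12)&(x<.112)
    q=np.c_[x,y,P[:,2]][m]; print(n,len(q),'tin x range',np.round(np.percentile(q[:,0],[1,99])*1e3,1) if len(q)>20 else '', 'ztop',np.round(np.percentile(q[:,2],98),4) if len(q)>20 else '')
    return im
E
python3 - <<'E'
from h import *
st(); tin(); tin('scene')
E
```

```text
t 11.9667 tcp rack x,y mm [-27.8   0.4] z 0.0863 F along -0.49 [-0.1  0.5 -1.7]
wrist 8885 tin x range [-14.2  26.7] ztop 0.0661
scene 132 tin x range [-34.3  -5.7] ztop 0.0744
```

Call:
{"fn": "jog_arm", "kwargs": {
  "plan": "0 0 0 0 0.2 0 255;0 0 0 0 0.2 0 255;0 0 0 0 0.2 0 255;0 0 0 0 0.2 0 255;0 0 0 0 0.2 0 255;0 0 0 0 0.2 0 255;0 0 0 0 0.2 0 255;0 0 0 0 0.2 0 255;0 0 0 0 0.2 0 255;0 0 0 0 0.2 0 255"
}}

```text
time_s: 12.9
position: [0.5697, -0.1471, 0.0863]
tool_rot: [[0.991, 0.131, 0.0], [0.131, -0.991, 0.0], [0.0, -0.0, -1.0]]
ft_force: [0.5, -0.5, -2.4]
grip_width: 0.0228
gripper_force: 88.3
```

Call:
{"fn": "jog_arm", "kwargs": {
  "plan": "0 0 0 0 0.2 0 255;0 0 0 0 0.2 0 255;0 0 0 0 0.2 0 255;0 0 0 0 0.2 0 255;0 0 0 0 0.2 0 255;0 0 0 0 0.2 0 255;0 0 0 0 0.2 0 255;0 0 0 0 0.2 0 255;0 0 0 0 0.2 0 255;0 0 0 0 0.2 0 255"
}}

```text
time_s: 13.73
position: [0.5723, -0.167, 0.0863]
tool_rot: [[0.991, 0.132, 0.0], [0.132, -0.991, -0.0], [0.0, 0.0, -1.0]]
ft_force: [-0.7, 1.7, 0.6]
grip_width: 0.0228
gripper_force: 88.5
```

Call:
{"fn": "jog_arm", "kwargs": {
  "plan": "0 0 0 0 0.2 0 255;0 0 0 0 0.2 0 255;0 0 0 0 0.2 0 255;0 0 0 0 0.2 0 255;0 0 0 0 0.2 0 255;0 0 0 0 0.2 0 255;0 0 0 0 0.2 0 255;0 0 0 0 0.2 0 255;0 0 0 0 0.2 0 255;0 0 0 0 0.2 0 255"
}}

```text
time_s: 14.57
position: [0.5749, -0.1869, 0.0863]
tool_rot: [[0.991, 0.131, 0.0], [0.131, -0.991, -0.0], [0.0, 0.0, -1.0]]
ft_force: [0.4, -0.3, -1.4]
grip_width: 0.0227
gripper_force: 88.3
```

Run:
```python
from h import *
st(); save(tin(),'w4')
```

```text
t 14.5667 tcp rack x,y mm [32.3  0.4] z 0.0863 F along 0.33 [ 0.4 -0.3 -1.4]
wrist 8868 tin x range [45.8 86.9] ztop 0.0661
```

Call:
{"fn": "jog_arm", "kwargs": {
  "plan": "0 0 0 0 0.2 0 255;0 0 0 0 0.2 0 255;0 0 0 0 0.2 0 255;0 0 0 0 0.2 0 255;0 0 0 0 0.2 0 255;0 0 0 0 0.2 0 255;0 0 0 0 0.2 0 255;0 0 0 0 0.2 0 255;0 0 0 0 0.2 0 255;0 0 0 0 0 0 255"
}}

```text
time_s: 15.45
position: [0.5773, -0.2048, 0.0863]
tool_rot: [[0.991, 0.131, 0.0], [0.131, -0.991, -0.0], [0.0, 0.0, -1.0]]
ft_force: [0.0, -0.5, -1.2]
grip_width: 0.0226
gripper_force: 88.3
```

Run:
```python
from h import *
st(); im=tin(); save(im,'w5')
P=cloud(im).reshape(-1,3); P=P[~np.isnan(P[:,0])]; d=P[:,:2]-O; x=d@XR; y=d@YR
m=(abs(y)<.045)&(x>.1)&(x<.17)&(P[:,2]>.012)
for lo in range(100,166,3):
    k=m&(x>=lo/1e3)&(x<(lo+3)/1e3)
    if k.sum(): print(lo,k.sum(),np.round(np.percentile(P[k,2],[5,50,95])*1e3,1),np.round(np.percentile(y[k],[5,95])*1e3))
```

```text
t 15.45 tcp rack x,y mm [50.4  0.4] z 0.0863 F along 0.47 [ 0.  -0.5 -1.2]
wrist 10524 tin x range [ 76.2 111.6] ztop 0.0664
100 1973 [ 32.   66.2 165.6] [-26.  35.]
103 1741 [ 31.7  65.4 165.9] [-27.  35.]
106 1376 [ 31.   64.4 166.2] [-27.  36.]
109 1065 [26.  63.3 64.6] [-29.  41.]
112 935 [22.5 61.5 63. ] [-29.  41.]
115 914 [17.4 59.5 61. ] [-30.  41.]
118 789 [19.6 57.2 58.9] [-28.  42.]
121 569 [23.3 53.1 56. ] [-29.  43.]
124 382 [28.2 38.8 51.7] [-20.  44.]
127 2106 [31.2 48.2 53.3] [-33.  38.]
130 1174 [32.  53.1 54.2] [-34.  39.]
133 957 [31.8 53.  54. ] [-34.  41.]
136 109 [30.4 32.4 52.5] [-21.  45.]
139 54 [30.1 31.6 32.7] [40. 45.]
142 72 [30.3 31.6 35.6] [-24.  45.]
145 212 [30.2 33.6 35.7] [-43.  44.]
148 273 [28.2 32.6 35.6] [-43.  44.]
151 5696 [19.2 38.5 52.6] [-40.  41.]
154 1472 [32.1 53.  54.2] [-39.  41.]
157 377 [52.1 53.  53.9] [-39.  42.]
```

View pics/w5.png

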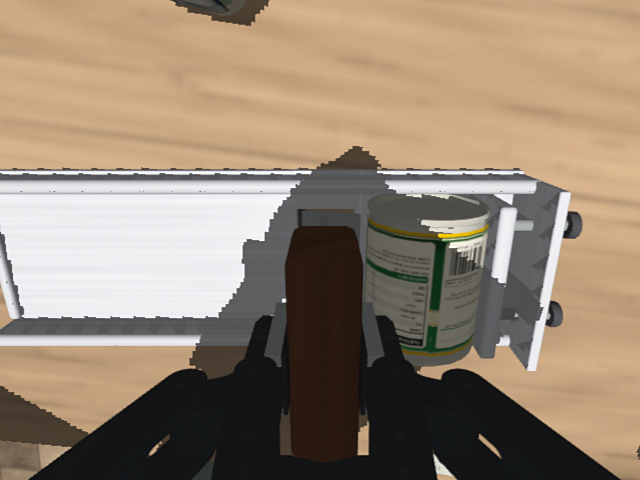

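The wrist view shows the tin over the catch, at (430,275), lying against the plate at (500,285). The plate's face is at about rack x = 127.5 mm, so I expect contact with the TCP near 68 mm. I'm approaching it in fine steps.

Call:
{"fn": "jog_arm", "kwargs": {
  "plan": "0 0 0 0 0.2 0 255;0 0 0 0 0.2 0 255;0 0 0 0 0.2 0 255;0 0 0 0 0.2 0 255;0 0 0 0 0.2 0 255;0 0 0 0 0.1 0 255;0 0 0 0 0.1 0 255;0 0 0 0 0.1 0 255;0 0 0 0 0.1 0 255;0 0 0 0 0.05 0 255"
}}

```text
time_s: 16.33
position: [0.5792, -0.2189, 0.0863]
tool_rot: [[0.991, 0.131, 0.0], [0.131, -0.991, -0.0], [0.0, 0.0, -1.0]]
ft_force: [-0.0, -1.0, -2.6]
grip_width: 0.0226
gripper_force: 88.3
```

Call:
{"fn": "jog_arm", "kwargs": {
  "plan": "0 0 0 0 0.05 0 255;0 0 0 0 0.05 0 255;0 0 0 0 0.05 0 255;0 0 0 0 0 0 255"
}}

```text
time_s: 16.67
position: [0.5794, -0.2203, 0.0863]
tool_rot: [[0.991, 0.131, 0.0], [0.131, -0.991, -0.0], [0.0, 0.0, -1.0]]
ft_force: [0.1, 0.3, -1.8]
grip_width: 0.0226
gripper_force: 88.3
```

```bash
python3 -c "
from h import *
st(); tin()"
```

```text
t 16.6667 tcp rack x,y mm [66.   0.5] z 0.0863 F along -0.32 [ 0.1  0.3 -1.8]
wrist 7071 tin x range [ 80.2 111.7] ztop 0.0665
```

Call:
{"fn": "jog_arm", "kwargs": {
  "plan": "0 0 0 0 0.05 0 255;0 0 0 0 0.05 0 255;0 0 0 0 0 0 255"
}}

```text
time_s: 16.97
position: [0.5795, -0.2213, 0.0863]
tool_rot: [[0.991, 0.131, 0.0], [0.131, -0.991, -0.0], [0.0, 0.0, -1.0]]
ft_force: [-0.1, 0.1, -1.6]
grip_width: 0.0228
gripper_force: 88.3
```

Call:
{"fn": "jog_arm", "kwargs": {
  "plan": "0 0 0 0 0.05 0 255;0 0 0 0 0 0 255"
}}

```text
time_s: 17.13
position: [0.5796, -0.2218, 0.0863]
tool_rot: [[0.991, 0.131, 0.0], [0.131, -0.991, -0.0], [0.0, 0.0, -1.0]]
ft_force: [0.1, -1.1, -1.4]
grip_width: 0.023
gripper_force: 88.3
```

Call:
{"fn": "jog_arm", "kwargs": {
  "plan": "0 0 0 0 0.05 0 255;0 0 0 0 0 0 255"
}}

```text
time_s: 17.3
position: [0.5796, -0.2224, 0.0863]
tool_rot: [[0.991, 0.131, 0.0], [0.131, -0.991, -0.0], [-0.0, 0.0, -1.0]]
ft_force: [-0.6, 0.6, -1.6]
grip_width: 0.0229
gripper_force: 88.3
```

Call:
{"fn": "jog_arm", "kwargs": {
  "plan": "0 0 0 0 0.05 0 255;0 0 0 0 0 0 255"
}}

```text
time_s: 17.47
position: [0.5797, -0.2228, 0.0863]
tool_rot: [[0.991, 0.131, 0.0], [0.131, -0.991, -0.0], [0.0, 0.0, -1.0]]
ft_force: [-0.4, 0.0, -0.9]
grip_width: 0.0223
gripper_force: 88.3
```

Call:
{"fn": "jog_arm", "kwargs": {
  "plan": "0 0 0 0 0.04 0 255;0 0 0 0 0 0 255"
}}

```text
time_s: 17.63
position: [0.5797, -0.2232, 0.0863]
tool_rot: [[0.991, 0.131, -0.0], [0.131, -0.991, 0.0], [-0.0, -0.0, -1.0]]
ft_force: [0.4, -0.1, -1.5]
grip_width: 0.0224
gripper_force: 88.3
```

Call:
{"fn": "jog_arm", "kwargs": {
  "plan": "0 0 0 0 0.05 0 255;0 0 0 0 0 0 255"
}}

```text
time_s: 17.8
position: [0.5798, -0.2234, 0.0863]
tool_rot: [[0.991, 0.131, -0.0], [0.131, -0.991, 0.001], [-0.0, -0.001, -1.0]]
ft_force: [-0.4, 1.9, -1.4]
grip_width: 0.0227
gripper_force: 88.6
```

Call:
{"fn": "jog_arm", "kwargs": {
  "plan": "0 0 0 0 0.04 0 255;0 0 0 0 0 0 255"
}}

```text
time_s: 17.97
position: [0.5798, -0.2235, 0.0863]
tool_rot: [[0.991, 0.131, -0.0], [0.131, -0.991, 0.001], [-0.0, -0.001, -1.0]]
ft_force: [-0.5, 4.1, 0.2]
grip_width: 0.0228
gripper_force: 88.6
```

```bash
python3 -c "
from h import *
st(); save(tin(),'w6')"
```

```text
t 17.9667 tcp rack x,y mm [69.2  0.4] z 0.0863 F along -4.12 [-0.5  4.1  0.2]
wrist 6144 tin x range [ 81.1 111.8] ztop 0.0665
```

Call:
{"fn": "jog_arm", "kwargs": {
  "plan": "0 0 0 0 0.03 0 255;0 0 0 0 0 0 255"
}}

```text
time_s: 18.18
position: [0.5798, -0.2236, 0.0863]
tool_rot: [[0.991, 0.131, -0.001], [0.131, -0.991, 0.002], [-0.0, -0.002, -1.0]]
ft_force: [-1.3, 5.3, 1.0]
grip_width: 0.0225
gripper_force: 88.8
```

Call:
{"fn": "jog_arm", "kwargs": {
  "plan": "0 0 0 0 0 0 255"
}}

```text
time_s: 18.27
position: [0.5798, -0.2236, 0.0863]
tool_rot: [[0.991, 0.132, -0.0], [0.132, -0.991, 0.001], [-0.0, -0.002, -1.0]]
ft_force: [-1.2, 4.7, 0.4]
grip_width: 0.0228
gripper_force: 88.8
```

Call:
{"fn": "jog_arm", "kwargs": {
  "plan": "0 0 0 0 0 0 255"
}}

```text
time_s: 18.35
position: [0.5798, -0.2236, 0.0863]
tool_rot: [[0.991, 0.132, -0.0], [0.132, -0.991, 0.001], [-0.0, -0.001, -1.0]]
ft_force: [0.1, 5.3, 0.4]
grip_width: 0.0227
gripper_force: 88.8
```

Call:
{"fn": "jog_arm", "kwargs": {
  "plan": "0 0 0 0 0.03 0 255;0 0 0 0 0 0 255;0 0 0 0 0 0 255"
}}

```text
time_s: 18.6
position: [0.5798, -0.2237, 0.0863]
tool_rot: [[0.991, 0.132, -0.001], [0.132, -0.991, 0.002], [-0.0, -0.002, -1.0]]
ft_force: [-0.5, 6.2, 1.1]
grip_width: 0.023
gripper_force: 88.8
```

Call:
{"fn": "jog_arm", "kwargs": {
  "plan": "0 0 0 0 0 0 255;0 0 0 0 0 0 255;0 0 0 0 0 0 255"
}}

```text
time_s: 18.85
position: [0.5798, -0.2236, 0.0863]
tool_rot: [[0.991, 0.132, -0.001], [0.132, -0.991, 0.002], [-0.0, -0.002, -1.0]]
ft_force: [-0.6, 6.3, 0.8]
grip_width: 0.023
gripper_force: 88.9
```

Call:
{"fn": "jog_arm", "kwargs": {
  "plan": "0 0 0 0 0 0 255;0 0 0 0 0 0 255;0 0 0 0 0 0 255;0 0 0 0 0 0 255"
}}

```text
time_s: 19.18
position: [0.5798, -0.2237, 0.0863]
tool_rot: [[0.991, 0.132, -0.001], [0.132, -0.991, 0.002], [-0.0, -0.002, -1.0]]
ft_force: [-0.9, 6.8, 1.3]
grip_width: 0.0227
gripper_force: 88.9
```

Call:
{"fn": "jog_arm", "kwargs": {
  "plan": "0 0 0 0 0 0 255;0 0 0 0 0 0 255;0 0 0 0 0 0 255;0 0 0 0 0 0 255"
}}

```text
time_s: 19.52
position: [0.5798, -0.2236, 0.0863]
tool_rot: [[0.991, 0.132, -0.001], [0.132, -0.991, 0.002], [-0.0, -0.002, -1.0]]
ft_force: [-1.0, 6.9, 1.2]
grip_width: 0.0229
gripper_force: 88.9
```

Call:
{"fn": "jog_arm", "kwargs": {
  "plan": "0 0 0 0 -0.1 0 255;0 0 0 0 -0.2 0 255;0 0 0 0 -0.4 0 255;0 0 0 0 -0.7 0 255;0 0 0 0 -1 0 255;0 0 0 0 -1.2 0 255;0 0 0 0 -1.2 0 255;0 0 0 0 -0.7 0 255;0 0 0 0 0 -1 255;0 0 0 0 0 -2.5 255"
}}

```text
time_s: 20.35
position: [0.5715, -0.1689, 0.1196]
tool_rot: [[0.991, 0.132, -0.005], [0.132, -0.991, 0.003], [-0.005, -0.003, -1.0]]
ft_force: [0.2, -0.3, -1.5]
grip_width: 0.0226
gripper_force: 88.5
```

Call:
{"fn": "jog_arm", "kwargs": {
  "plan": "0 0 0 0 0 -2.5 255;0 0 0 0 0 -2.5 255;0 0 0 0 0 -2.5 255;0 0 0 0 0 -1.5 255;0 0 0 0 0 -0.9 255;0 0 0 0 0 0 255;0 0 0 0 0 0 255"
}}

```text
time_s: 20.93
position: [0.5725, -0.1701, 0.2201]
tool_rot: [[0.991, 0.131, -0.0], [0.131, -0.991, 0.0], [-0.0, -0.0, -1.0]]
ft_force: [-0.9, -0.2, -2.5]
grip_width: 0.023
gripper_force: 88.6
```

Run:
```python
from h import *
st(); save(tin(),'w7')
s=env.observe(); R=s['tool_rot']; t=np.array([.456,.248,s['position'][2]]); print(s['position'],np.degrees(np.arctan2(R[1,0],R[0,0])),'tool delta now axes cm',(R.T@(t-s['position'])*100).round(2))
```

```text
t 20.9333 tcp rack x,y mm [15.4  0.2] z 0.2201 F along 0.07 [-0.9 -0.2 -2.5]
wrist 4361 tin x range [ 76.  111.5] ztop 0.0665
[ 0.5723301  -0.16996472  0.21927044] 7.548417741264837 tool delta now axes cm [ -6.04 -42.96   0.05]
```

View pics/w7.png

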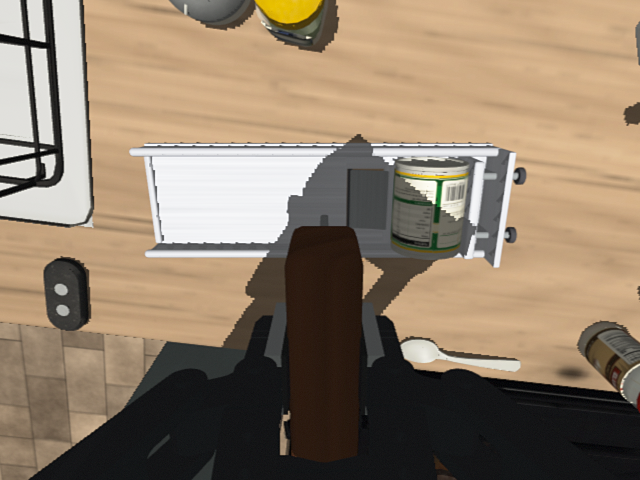

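The wrist view shows the tin at (430,205) between the raised catch at (368,197) and the plate at (478,200). Nothing else has moved. I'm carrying the scraper back to the stand.

Call:
{"fn": "jog_arm", "kwargs": {
  "plan": "0 0 0 -0.22 -1.5 0 255;0 0 0 -0.43 -3 0 255;0 0 0 -0.45 -3.2 0 255;0 0 0 -0.45 -3.2 0 255;0 0 0 -0.45 -3.2 0 255;0 0 0 -0.45 -3.2 0 255;0 0 0 -0.45 -3.2 0 255;0 0 0 -0.45 -3.2 0 255;0 0 0 -0.45 -3.2 0 255;0 0 0 -0.45 -3.2 0 255"
}}

```text
time_s: 21.82
position: [0.4894, 0.1247, 0.2194]
tool_rot: [[0.991, 0.132, -0.002], [0.132, -0.991, 0.0], [-0.002, -0.0, -1.0]]
ft_force: [0.1, -0.9, -1.9]
grip_width: 0.0228
gripper_force: 88.6
```

Call:
{"fn": "jog_arm", "kwargs": {
  "plan": "0 0 0 -0.45 -3.2 0 255;0 0 0 -0.45 -3.2 0 255;0 0 0 -0.45 -3.2 0 255;0 0 0 -0.45 -2.2 0 255;0 0 0 -0.44 -1.06 0 255;0 0 5.7 0 0 0 255;0 0 5.7 0 0 0 255;0 0 0 0 0 0 255;0 0 0 0 0 0 255;0 0 0 0 0 0 255"
}}

```text
time_s: 22.65
position: [0.4517, 0.2469, 0.22]
tool_rot: [[0.998, -0.065, -0.001], [-0.065, -0.998, -0.0], [-0.001, 0.0, -1.0]]
ft_force: [-0.4, 0.3, -1.0]
grip_width: 0.0229
gripper_force: 88.6
```

Run:
```python
from h import *
im=cam('wrist'); save(im,'w8'); s=env.observe(); R=s['tool_rot']; t=np.array([.456,.248,.0705])
print(s['time_s'],s['position'],np.degrees(np.arctan2(R[1,0],R[0,0])),'delta cm',(R.T@(t-s['position'])*100).round(2),s['ft_force'].round(1))
print(np.round(R,4).tolist())
P=cloud(im).reshape(-1,3); P=P[~np.isnan(P[:,0])]
for nm,lo,hi in(('handle',.235,.27),('stand',.06,.071)):
    q=P[np.all((P>[.38,.2,lo])&(P<[.53,.30,hi]),1)]
    if len(q): print(nm,len(q),cv2.minAreaRect(q[:,:2].astype(np.float32)),np.median(q[:,2]))
```

```text
22.7 [0.45183751 0.24691835 0.22011522] -3.748406468396639 delta cm [ 0.42 -0.14 14.96] [-0.3  0.3 -2. ]
[[0.9979, -0.0654, -0.0005], [-0.0654, -0.9979, -0.0002], [-0.0005, 0.0002, -1.0]]
handle 22984 ((0.455077588558197, 0.24363645911216736), (0.07281414419412613, 0.07399603724479675), 35.829246520996094) 0.25130181002623725
stand 1923 ((0.47270894050598145, 0.24831880629062653), (0.028001105412840843, 0.05672081187367439), 86.03329467773438) 0.06627638558392435
```

View pics/w8.png

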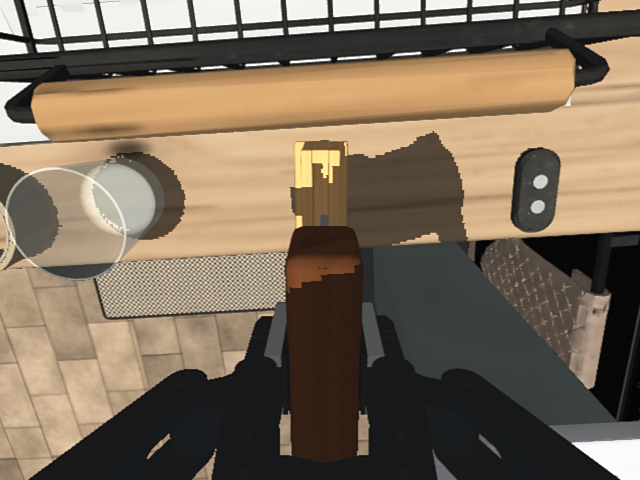

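The wrist view shows the slot at (322,185) in line with the held handle at (325,340). I'm nudging 4 mm in x and lowering to just above the slot.

Call:
{"fn": "jog_arm", "kwargs": {
  "plan": "0 0 0.1 0.42 -0.13 0 255;0 0 0 0 0 1.5 255;0 0 0 0 0 2.5 255;0 0 0 0 0 2.3 255;0 0 0 0 0 1.5 255;0 0 0 0 0 0.5 255;0 0 0 0 0 0 255;0 0 0 0 0 0 255"
}}

```text
time_s: 23.37
position: [0.4568, 0.2483, 0.138]
tool_rot: [[0.998, -0.069, 0.001], [-0.069, -0.998, 0.0], [0.001, -0.0, -1.0]]
ft_force: [-0.4, 0.2, -1.6]
grip_width: 0.0225
gripper_force: 88.5
```

Run:
```python
from h import *
im=cam('wrist'); im2=cam('scene'); a=cv2.resize(im['pixels'][100:480,160:480,::-1],(404,480)); b=cv2.resize(im2['pixels'][260:360,260:360,::-1],(396,480),interpolation=cv2.INTER_CUBIC); cv2.imwrite('pics/w9.png',np.hstack([a,b]))
s=env.observe(); R=s['tool_rot']; t=np.array([.456,.248,.0705])
print(s['time_s'],s['position'],np.degrees(np.arctan2(R[1,0],R[0,0])),'delta cm',(R.T@(t-s['position'])*100).round(2),s['ft_force'].round(1))
```

```text
23.4667 [0.45686359 0.24842964 0.13845665] -3.935533660187211 delta cm [-0.1   0.05  6.8 ] [ 0.4  0.1 -1.1]
```

View pics/w9.png

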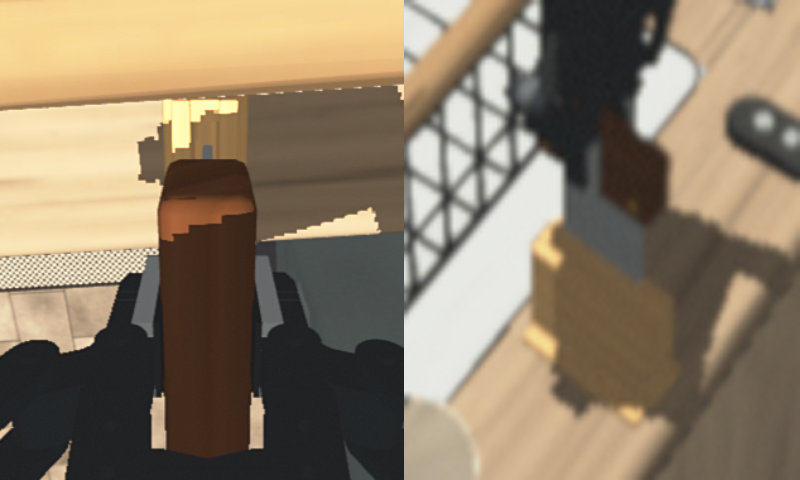

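The blade hangs centred over the slot at (600,240) in the right-hand view. I'm lowering it in.

Call:
{"fn": "jog_arm", "kwargs": {
  "plan": "0 0 0 -0.1 0.05 0 255;0 0 0 0 0 0.6 255;0 0 0 0 0 0.6 255;0 0 0 0 0 0.5 255;0 0 0 0 0 0.5 255;0 0 0 0 0 0 255"
}}

```text
time_s: 23.97
position: [0.4546, 0.2477, 0.1141]
tool_rot: [[0.998, -0.069, -0.002], [-0.069, -0.998, -0.001], [-0.002, 0.001, -1.0]]
ft_force: [-1.0, -0.0, -0.9]
grip_width: 0.0229
gripper_force: 88.5
```

Call:
{"fn": "jog_arm", "kwargs": {
  "plan": "0 0 0 0.1 -0.03 0.6 255;0 0 0 0 0 0.6 255;0 0 0 0 0 0.6 255;0 0 0 0 0 0.6 255;0 0 0 0 0 0.6 255;0 0 0 0 0 0.5 255;0 0 0 0 0 0.3 255;0 0 0 0 0 0 255;0 0 0 0 0 0 255"
}}

```text
time_s: 24.72
position: [0.4562, 0.2481, 0.0773]
tool_rot: [[0.998, -0.069, -0.0], [-0.069, -0.998, -0.0], [-0.0, 0.0, -1.0]]
ft_force: [-0.4, 0.7, -1.8]
grip_width: 0.0231
gripper_force: 88.5
```

Call:
{"fn": "jog_arm", "kwargs": {
  "plan": "0 0 0 0 0 0.2 255;0 0 0 0 0 0.2 255;0 0 0 0 0 0.1 255;0 0 0 0 0 0 255"
}}

```text
time_s: 25.05
position: [0.4561, 0.248, 0.0722]
tool_rot: [[0.998, -0.069, -0.0], [-0.069, -0.998, -0.0], [-0.0, 0.0, -1.0]]
ft_force: [-0.5, 0.5, -1.9]
grip_width: 0.0228
gripper_force: 88.5
```

Call:
{"fn": "jog_arm", "kwargs": {
  "plan": "0 0 0 0 0 0.05 255;0 0 0 0 0 0.05 255;0 0 0 0 0 0 255"
}}

```text
time_s: 25.3
position: [0.4562, 0.2481, 0.0713]
tool_rot: [[0.998, -0.069, -0.0], [-0.069, -0.998, -0.0], [-0.0, 0.0, -1.0]]
ft_force: [0.1, -0.6, -1.2]
grip_width: 0.0226
gripper_force: 88.5
```

Call:
{"fn": "jog_arm", "kwargs": {
  "plan": "0 0 0 0 0 0.05 255;0 0 0 0 0 0.03 255;0 0 0 0 0 0 255;0 0 0 0 0 0 200;0 0 0 0 0 0 150;0 0 0 0 0 0 80;0 0 0 0 0 0 0;0 0 0 0 0 0 0;0 0 0 0 0 0 0;0 0 0 0 0 0 0"
}}

```text
time_s: 26.13
position: [0.4562, 0.2481, 0.0705]
tool_rot: [[0.998, -0.069, -0.0], [-0.069, -0.998, 0.0], [-0.0, -0.0, -1.0]]
ft_force: [0.2, -0.9, -0.1]
grip_width: 0.085
gripper_force: 0.0
```

Call:
{"fn": "jog_arm", "kwargs": {
  "plan": "0 0 0 0 0 0 0;0 0 0 0 0 0 0;0 0 0 0 0 0 0;0 0 0 0 0 0 0"
}}

```text
time_s: 26.47
position: [0.4562, 0.2481, 0.0705]
tool_rot: [[0.998, -0.069, -0.0], [-0.069, -0.998, 0.0], [-0.0, -0.0, -1.0]]
ft_force: [0.3, 0.3, -0.2]
grip_width: 0.0853
gripper_force: 0.0
```

Call:
{"fn": "jog_arm", "kwargs": {
  "plan": "0 0 0 0 0 -0.5 0;0 0 0 0 0 -1.5 0;0 0 0 0 0 -2.5 0;0 0 0 0 0 -3 0;0 0 0 0 0 -3 0;0 0 0 0 0 -3 0;0 0 0 0 0 -2.5 0;0 0 0 0 0 -1 0;0 0 0 0 0 0 0;0 0 0 0 0 0 0"
}}

```text
time_s: 27.3
position: [0.456, 0.248, 0.2406]
tool_rot: [[0.998, -0.069, 0.0], [-0.069, -0.998, 0.0], [0.0, -0.0, -1.0]]
ft_force: [-0.3, 0.6, 0.0]
grip_width: 0.0853
gripper_force: 0.0
```

Run:
```python
from h import *
st(); im=cam('wrist'); P=cloud(im).reshape(-1,3); P=P[~np.isnan(P[:,0])]
q=P[np.all((P>[.38,.2,.09])&(P<[.53,.30,.12]),1)]; print(cv2.minAreaRect(q[:,:2].astype(np.float32)),np.percentile(q[:,2],[5,50,95]))
im2=tin('scene'); tin('top')
b=cv2.resize(im2['pixels'][160:400,220:460,::-1],(560,560),interpolation=cv2.INTER_CUBIC); cv2.imwrite('pics/fin.png',b)
```

```text
t 27.3 tcp rack x,y mm [-414.4  -60.7] z 0.2406 F along -0.62 [-0.3  0.6  0. ]
((0.45538026094436646, 0.24812692403793335), (0.024053996428847313, 0.08325161039829254), 86.24689483642578) [0.09935492 0.10201015 0.10329888]
scene 110 tin x range [ 72.5 110.6] ztop 0.0695
top 197 tin x range [ 74.4 111.5] ztop 0.0713
```

View pics/fin.png

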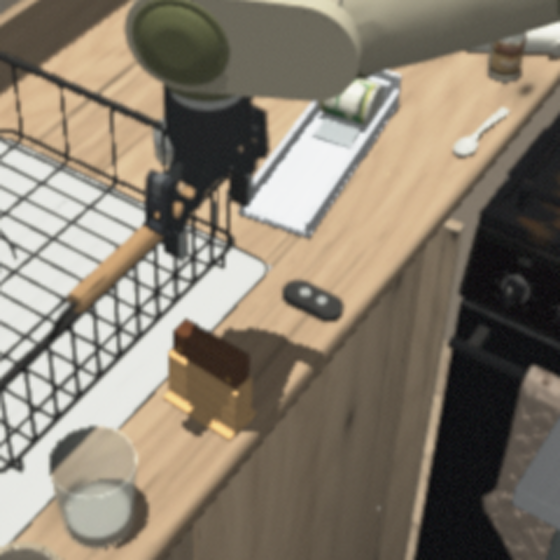

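The final view shows the scraper seated in its stand at (210,375) at its original height (handle top 102 mm). The tin is berthed behind the catch at (350,100), and the arm is clear of everything, so I'm handing in.

```bash
python3 -c "
from rig import job
print(job.close_job())"
```

```text
the job is handed in; nothing more can be done
None
```

I rolled the tin over the catch and pressed it against the end stop at about 6 to 7 N for roughly a second, then hung the scraper back in its stand with the tin berthed, and handed the job in at about 27 s; no verdict was shown.

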